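Rock the angle gauge on its sprung stud to the red mark

TASK

Find the blue angle gauge, lift it by its handle and set it upright with the V-notch of its foot centred on the round ridge of the stud block that has the matching blue sleeve, and press down gently so that the sprung stud is about half-way down its travel. Then rock the gauge sideways on the ridge until the swinging black pointer settles with its tip on the red mark, and finish still gripping and holding the gauge there, on the stud. Do not touch the orange stud block with the gauge or disturb the other things.

Things in the scene. Friction and masses are not known exactly. Their poses are not given: they have to be found in the camera images.
- blue: Blue angle gauge, 168 mm tall, 0.28 kg, standing upright: aluminium foot (30 mm along x, 84 mm along y), above it a round blue dial housing (84 mm across, 24 mm thick, centre 76 mm up), on top a blue handle. Origin: centre of the underside; x through the dial from front to back (the white face looks to -x, to the robot), y to the robot's left, z up along the handle.
- blue_grip (a point): Centre of the blue gauge's handle, 142 mm above the underside: an upright block 24 mm along x, 22 mm along y, from 122 to 168 mm up. Grip it across its y sides, from above. Axes are the gauge's.
- blue_notch (a point): Where the ridge's axis lies in the blue gauge's foot when it is seated: in the V-notch that runs along the gauge's x, 13 mm above the underside, 129 mm straight below the handle's centre. The notch is 22 mm deep and 52 mm wide at the underside, flanks 40 degrees from level. Axes are the gauge's.
- blue_pointer (a joint): The blue gauge's free, damped pendulum pointer: black needle with a brass bob, 31 mm from pivot (dial centre) to tip. It hangs plumb, so its value (rad) is the gauge's lean about its own +x: 0 upright, positive when the top leans to the gauge's -y (the robot's right); the tip then stands on the dial's -y side.
- blue_mark (a joint): Angle (rad) of the red mark in the blue dial, 0 straight below the pivot, same sense as the pointer; 0.2 to 0.42 rad to the -y side; it stays put in the dial. When the pointer's value equals it, the tip is on the mark.
- blue_tip (a point): Tip of the blue gauge's black pointer, 31 mm from the pivot.
- blue_redmark (a point): Centre of the blue gauge's red mark (5.5 mm wide, 7.5 mm tall) where the tip should point, 31 mm from the pivot.
- blue_stud: Blue stud block, fixed to the bench: a wooden offcut 90x90x28 mm with a blue sleeve (22 mm diameter, up to 56 mm above the bench) that holds a sprung steel stud capped by a round level ridge bar. Origin: centre of its underside.
- blue_stud_ridge (a point): Centre of the blue block's ridge bar (14 mm diameter, 50 mm long), 80 mm above the bench when free; x along the bar, z up. It moves down with the stud.
- blue_stud_pin (a joint): How far the blue stud is pressed down (m): 0 free, 0.012 at the bottom stop. Spring 0.7 N/mm, so half-way takes about 5 N.
- orange_stud: Orange stud block, the same but with an orange sleeve; keep the blue gauge off it. Origin: centre of its underside.
- orange_grip (a point): Centre of the handle of the orange gauge, the same as the blue one in shape and size. Leave it standing.
- timer: White lab timer lying on the bench, 70x64x18 mm; origin under its centre. Bystander.
- vial_1: Small vial with a green cap, 32 mm across, 72 mm tall; origin under its centre. Bystander.
- moisture_dish_1: Small round aluminium dish with a lid, 60 mm across, 34 mm tall; origin under its centre. Bystander.
Not all that is in view belongs to the job. What is meant by the blue is not green or turquoise, and is the larger of those in its own colour.

How it is judged:
On the way, in this order (a step that is already met when the one before it is completed fails the run):
1. the blue gauge is lifted clear of the bench in the gripper (height (world z) of blue_notch above 0.05 m and contact force between blue and the fingers above 1 N), for 0.1 s.
2. the blue gauge stands upright on the blue stud's ridge, pressing it down (x of blue_notch in the frame of blue_stud_ridge between -0.012 and 0.012 m and y of blue_notch in the frame of blue_stud_ridge between -0.004 and 0.004 m and z of blue_notch in the frame of blue_stud_ridge between -0.004 and 0.004 m and value of joint blue_stud_pin above 0.0015 m and angle between blue_notch's own z axis and vertical below 0.15 rad), for 0.2 s.
At the end, for the whole second after the job is handed in: Blue gauge still gripped and still, notch on the blue ridge (12 mm along the bar, 4 mm across and in height, squared within 0.2 rad), stud pressed 2.5 to 10 mm, pointer at rest (under 0.2 rad/s) with its tip within 3 mm of the red mark's centre (x of blue_notch in the frame of blue_stud_ridge between -0.012 and 0.012 m and y of blue_notch in the frame of blue_stud_ridge between -0.004 and 0.004 m and z of blue_notch in the frame of blue_stud_ridge between -0.004 and 0.004 m and angle between the x axis of blue and the x axis of blue_stud_ridge, either way round below 0.2 rad and value of joint blue_stud_pin between 0.0025 and 0.01 m and contact force between blue and the fingers above 2 N and distance between blue_tip and blue_redmark below 0.003 m and velocity of joint blue_pointer between -0.2 and 0.2 rad/s and angular speed of blue below 0.1 rad/s); the arm keeps its last pose, push and grip.
It fails at once if the blue gauge touches the orange stud block (contact force between blue and orange_stud above 0.5 N).
It fails at once if the blue gauge bears on its stud block with more than 30 N (contact force between blue and blue_stud above 30 N).
It fails at once if a bystander (orange gauge, timer, vial, dish) is moved more than 15 mm (distance of any of orange_grip, timer, vial_1, moisture_dish_1 from where it was at the start of the episode above 0.015 m).
It also fails if it takes over 48 s, if anything falls off the work surface, if the arm or the gripper's body presses on something with over 40 N, if the wrist force passes 120 N, or if a joint passes its speed limit or range.

ROBOT

A 6-joint arm with a two-finger parallel gripper is mounted at the origin on a cart in front of the work surface, level with it; the furniture and walls round the work are solid. World frame = base frame: x ahead of the robot, y to its left, z up, the work surface at z = 0. Lengths are in m, angles in rad, forces in N, time in s.
With the tool pointing down it reaches from about 0.275 to 0.725 m from the base axis. Payload 15.9 kg.
Tool frame: the origin (TCP) lies midway between the tips of the shut fingers; the grasp point (between the pads) lies 19 mm behind it (r.tcp_to_grasp is the z of the grasp point in the tool frame, in m); z points along the fingers, y is the direction in which the jaws open and shut (so a half turn about z gives the same grasp; the last joint's range is limited). The gripper opens to 85 mm and grips with 20 to 120 N. Pads are 22 mm wide; open, the fingers measure 114 mm over their backs; the gripper's body (76 mm by 85 mm) begins 54 mm behind the grasp point. The pads swing forward as they close: fully open they stand 13 mm farther back than shut.
Start: joints at [1.26, 0.213, -0.034, 1.323, 0, 1.571], TCP at [0.153, 0.476, 0.231] pointing down, gripper open.
Joint ranges: [-2.98, 2.98], [-0.74, 1.72], [-1.14, 1.35], [-2.1, 2.04], [-1.57, 1.44], [-3.14, 3.14]. Speed limits (rad/s): [1.89, 1.89, 2.39, 2.57, 3.14, 3.14].

INTERFACE

Orientations are given as a unit quaternion [w, x, y, z].
In Python, from workcell import r gives the robot as it stands.
- The arm moves only by the shell command python3 -m jog 'ROWS' [FORCE]. ROWS is JSON, a list of rows, each a list of 7 numbers: the shift along the tool's x, y, z in mm, then the turn, a rotation vector about the tool's x, y, z in degrees, then the opening, from 0 (shut) to 1 (fully open). A call has 1 to 12 rows; each row shifts and turns the commanded pose from where the row before left it, along the tool's axes as they then stand; what a row does not reach is not made up. A row lasts 1/10 s, in which the tool goes at most 50 mm and 8.59 degrees, less where a joint would pass 70% of its speed; a pose out of reach is approached as far as the arm can. A call with a gripper value outside its range is refused whole. The fingers move at their own pace and stop on an object; FORCE is the grip in N (left out, the last holds). Time passes only in rows, so rows that do not move let the fingers close. It gives the time, the measured TCP pose, the force and the opening at its end, in the units of the state.
- r.sense(): the state, without advancing time (a new reading comes with each control period).
- r.snapshot(name): name is "scene" or "top" or "wrist"; returns a dict with "image" (420x560x3 uint8, blue, green, red), "range_z" (420x560 float32, m along the optical axis (not along the pixel's ray), 0 where there is no reading), "vfov" (degrees; the focal length in pixels is half the picture's height over the tangent of half this angle, whatever the lens; pixels are square), "cx", "cy" (the principal point, pixels), "R" (3x3) and "t" (3): a world point X has camera coordinates R X + t; the wrist camera has in their place "hand_eye" (4x4, takes a point from camera to tool coordinates, whose origin is the TCP and whose axes are the flange's). Camera axes: x right, y down, z forward; pixel columns grow to the right and rows downward; lengths in m; the calibration is good to about 2 mm. The wrist camera is an equidistant fisheye: a pixel r from the principal point sees the ray r / f radians off the axis. A picture is of the moment at which its call begins: read the wrist's pose just before it.
- r.sign_off(): hands the job in, once; it reports no verdict.
The state is a dict: "time": time; "q": joint angles; "joint_vel": joint speeds; "effort": joint torques, N m; "position": TCP position; "orientation": TCP orientation; "contact_force": force on the tool from outside, world axes, zero at the start; "ft_torque": the same for the moment, N m; "grip_width": finger opening in m.
Only numpy, scipy, OpenCV 4.12 (cv2) and the standard library are available. Lean on these libraries where they do the work, as an engineer would, in place of code of your own. Each camera call takes 0.05 s, during which the arm holds its last target.

## Working session

There is one attempt and no reset: what is moved stays moved. The work goes in short steps, Python scripts to look and compute and a shell command to move; the robot and the scene stay as the last step left them, time stands still between calls to the robot, and variables do not carry over. Pictures are saved under pics/ and viewed, and the job is handed in when it is done.

```bash
mkdir -p pics; ls; python3 - <<'E'
from workcell import r
import cv2,pickle
s=r.sense();print({k:s[k] for k in('time','position','orientation','grip_width','contact_force')})
for n in('scene','top','wrist'):
    d=r.snapshot(n);cv2.imwrite(f'pics/{n}0.png',d['image']);pickle.dump(d,open(f'{n}0.pkl','wb'))
    print(n,{k:d[k] for k in d if k not in('image','range_z')})
E
```

```text
pics
{'time': 0.0, 'position': array([0.15279542, 0.47571956, 0.23081366]), 'orientation': array([-9.76532341e-05,  1.54781150e-01,  9.87948621e-01, -5.55130323e-04]), 'grip_width': 0.08522499025990903, 'contact_force': array([ 0.68026263, -0.13026913,  0.36318961])}
scene {'vfov': 46.38757419301478, 'cx': 276.83222976589434, 'cy': 210.01650511238628, 'R': array([[-0.81028964, -0.58597639,  0.00789711],
       [-0.35406337,  0.47877272, -0.80337775],
       [ 0.46697948, -0.65376475, -0.59541735]]), 't': array([0.56976361, 0.19050875, 1.39584242])}
top {'vfov': 50.08526311921504, 'cx': 288.4882992524981, 'cy': 208.81015179075376, 'R': array([[ 4.71656439e-03, -9.99988408e-01, -9.68852065e-04],
       [-9.81123179e-01, -4.44027119e-03, -1.93332851e-01],
       [ 1.93326308e-01,  1.86243006e-03, -9.81132748e-01]]), 't': array([0.19866779, 0.55302939, 1.18024039])}
wrist {'vfov': 65.70646984690485, 'cx': 279.1281714752545, 'cy': 209.8318211114482, 'hand_eye': array([[ 3.81599181e-04, -9.52967694e-01, -3.03071656e-01,
         7.81599069e-02],
       [ 9.99999913e-01,  3.13424205e-04,  2.73585484e-04,
         2.61906907e-04],
       [-1.65728135e-04, -3.03071734e-01,  9.52967731e-01,
        -1.42404063e-01],
       [ 0.00000000e+00,  0.00000000e+00,  0.00000000e+00,
         1.00000000e+00]])}
```

View pics/scene0.png

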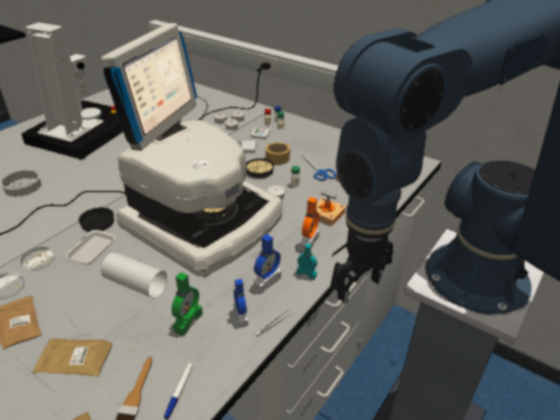

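View pics/top0.png

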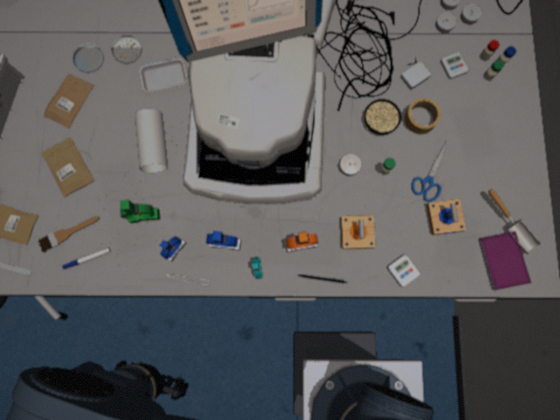

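View pics/wrist0.png

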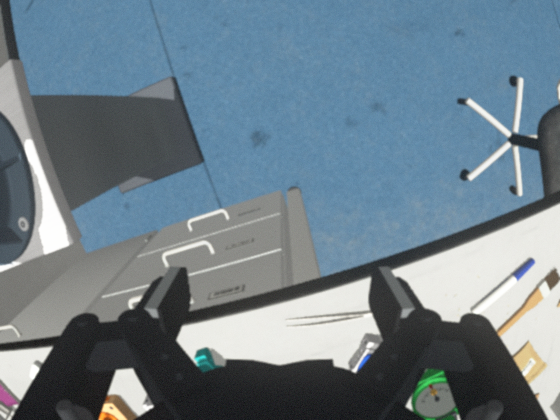

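The top view shows the larger blue gauge at (223,240), a small blue decoy at (172,247), the orange gauge at (302,240), the orange block at (357,231) and the blue block at (447,216). Next I'll localise these.

```bash
cat > h.py <<'E'
import numpy as np,cv2
def cloud(d):
    h,w=d['range_z'].shape;f=h/2/np.tan(np.radians(d['vfov']/2))
    v,u=np.mgrid[:h,:w];z=d['range_z']
    P=np.stack([(u-d['cx'])/f*z,(v-d['cy'])/f*z,z],-1)
    return (P-d['t'])@d['R']   # R^T(P-t)
def proj(d,X):
    h=420;f=h/2/np.tan(np.radians(d['vfov']/2));c=d['R']@np.asarray(X)+d['t'];return c[0]/c[2]*f+d['cx'],c[1]/c[2]*f+d['cy']
E
python3 - <<'E'
import pickle,cv2,numpy as np
from h import *
d=pickle.load(open('top0.pkl','rb'));P=cloud(d);im=d['image']
for n,(u0,u1,v0,v1) in dict(gauge=(200,248,222,258),small=(155,192,230,265),ogauge=(280,325,225,256),ostud=(335,382,210,255),bstud=(422,472,193,240),vial=(380,398,153,177),dish=(335,365,150,178),timer=(385,422,250,290)).items():
    hsv=cv2.cvtColor(im[v0:v1,u0:u1],cv2.COLOR_BGR2HSV)
    p=P[v0:v1,u0:u1].reshape(-1,3);h=hsv.reshape(-1,3)
    ok=p[:,2]>0.006
    print(n,'all>6mm',ok.sum(),'med',np.median(p[ok],0).round(3),'min',p[ok].min(0).round(3),'max',p[ok].max(0).round(3))
    for zl in (0.02,0.06,0.115):
        k=p[:,2]>zl
        if k.sum()>3:
            (c,s,a)=cv2.minAreaRect(p[k][:,:2].astype(np.float32)); print('  z>',zl,k.sum(),np.round(c,4),np.round(s,3),round(a,1),'zmax',p[k][:,2].max().round(3))
a=cv2.resize(im[195:265,140:240],None,fx=4,fy=4,interpolation=2);b=cv2.resize(im[190:260,400:500],None,fx=4,fy=4,interpolation=2)
cv2.imwrite('pics/crop0.png',np.hstack([a,b]))
s=pickle.load(open('scene0.pkl','rb'));cv2.imwrite('pics/crop1.png',cv2.resize(s['image'][180:340,160:360],None,fx=4,fy=3.7,interpolation=2))
E
```

```text
gauge all>6mm 513 med [0.457 0.369 0.102] min [0.313 0.199 0.006] max [0.523 0.438 1.265]
  z> 0.02 481 [0.4112 0.2965] [0.269 0.061] 57.7 zmax 1.265
  z> 0.06 337 [0.4102 0.2969] [0.27  0.056] 57.2 zmax 1.265
  z> 0.115 173 [0.3998 0.2888] [0.247 0.036] 54.5 zmax 1.265
small all>6mm 416 med [0.443 0.513 0.069] min [0.313 0.199 0.006] max [0.493 0.576 1.265]
  z> 0.02 382 [0.3677 0.3715] [0.356 0.066] 62.1 zmax 1.265
  z> 0.06 220 [0.368  0.3713] [0.356 0.064] 62.2 zmax 1.265
  z> 0.115 69 [0.3768 0.3647] [0.354 0.019] 66.0 zmax 1.265
ogauge all>6mm 476 med [0.456 0.167 0.106] min [0.313 0.104 0.006] max [0.512 0.208 1.265]
  z> 0.02 460 [0.3967 0.1614] [0.162 0.085] 3.5 zmax 1.265
  z> 0.06 330 [0.3966 0.1623] [0.162 0.083] 3.3 zmax 1.265
  z> 0.115 161 [0.3941 0.17  ] [0.042 0.166] 84.5 zmax 1.265
ostud all>6mm 1108 med [0.492 0.012 0.029] min [ 0.313 -0.06   0.006] max [0.559 0.199 1.265]
  z> 0.02 1058 [0.445  0.0919] [0.118 0.318] 30.4 zmax 1.265
  z> 0.06 107 [0.4052 0.0882] [0.041 0.285] 47.9 zmax 1.265
  z> 0.115 6 [0.3135 0.1989] [0. 0.] 0.0 zmax 1.265
bstud all>6mm 1172 med
[... 182 characters left out ...]
30.0 zmax 1.265
  z> 0.115 5 [0.3135 0.1989] [0. 0.] 0.0 zmax 1.265
vial all>6mm 186 med [ 0.674 -0.073  0.068] min [ 0.664 -0.111  0.007] max [ 0.705 -0.061  0.078]
  z> 0.02 167 [ 0.6789 -0.0763] [0.031 0.032] 40.6 zmax 0.078
  z> 0.06 108 [ 0.679  -0.0772] [0.029 0.031] 45.4 zmax 0.078
dish all>6mm 359 med [0.688 0.026 0.029] min [ 0.313 -0.003  0.006] max [0.738 0.199 1.265]
  z> 0.02 339 [0.5219 0.1177] [0.059 0.443] 61.2 zmax 1.265
timer all>6mm 612 med [ 0.389 -0.116  0.018] min [ 0.313 -0.161  0.006] max [0.44  0.199 1.265]
  z> 0.02 131 [0.3399 0.0179] [0.075 0.358] 20.1 zmax 1.265
  z> 0.06 7 [0.3135 0.1989] [0. 0.] 0.0 zmax 1.265
  z> 0.115 7 [0.3135 0.1989] [0. 0.] 0.0 zmax 1.265
```

View pics/crop0.png

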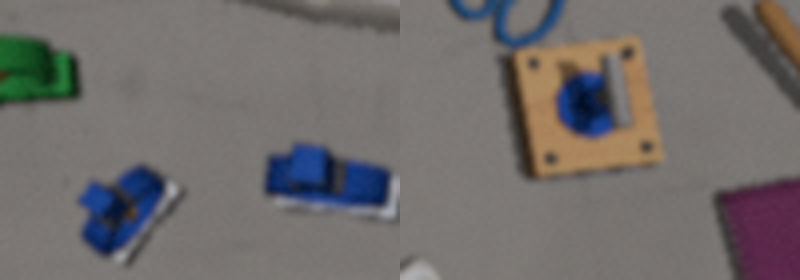

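View pics/crop1.png

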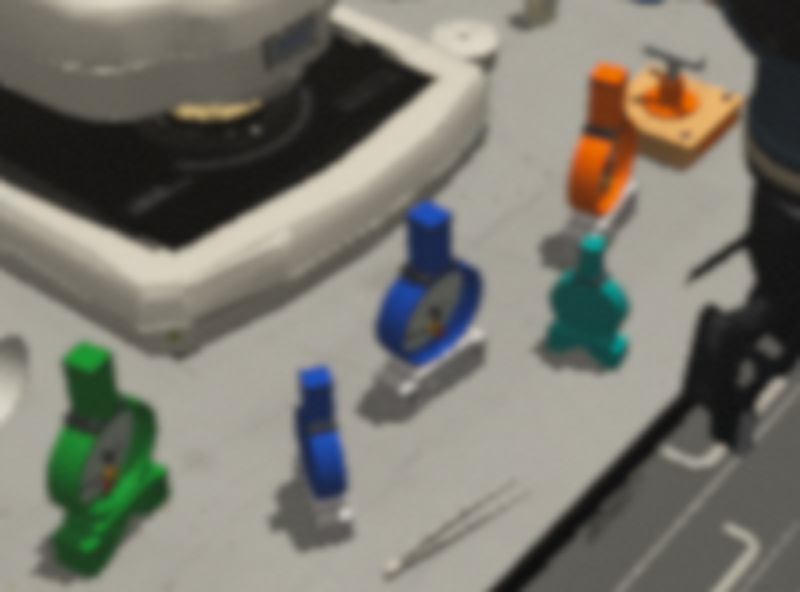

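```bash
python3 - <<'E'
import pickle,cv2,numpy as np
from h import *
for nm,boxes in (('top',dict(gauge=(200,248,222,258),ogauge=(280,325,225,256),ostud=(335,382,210,255),bstud=(422,472,193,240))),('scene',dict(gauge=(240,290,225,300)))):
  d=pickle.load(open(nm+'0.pkl','rb'));P=cloud(d);im=d['image']
  for n,(u0,u1,v0,v1) in boxes.items():
    g=P[v0:v1,u0:u1];p=g.reshape(-1,3); ok=(d['range_z'][v0:v1,u0:u1].ravel()>0)
    for zl,zh in ((0.006,.2),(.02,.033),(0.045,0.06),(.065,.1),(0.1,.12),(0.125,.16),(.160,.2)):
        k=ok&(p[:,2]>zl)&(p[:,2]<zh)
        if k.sum()>3:
            (c,s,a)=cv2.minAreaRect(p[k][:,:2].astype(np.float32)); print(nm,n,zl,zh,k.sum(),'med',np.median(p[k],0).round(4),'rect',np.round(c,4),np.round(s,3),round(a,1))
E
```

```text
top gauge 0.006 0.2 503 med [0.4571 0.3691 0.1013] rect [0.4722 0.3782] [0.099 0.121] 1.2
top gauge 0.02 0.033 40 med [0.4515 0.3429 0.029 ] rect [0.4514 0.3754] [0.027 0.086] 10.1
top gauge 0.045 0.06 25 med [0.4552 0.401  0.0494] rect [0.4538 0.3799] [0.065 0.007] 83.5
top gauge 0.065 0.1 62 med [0.4585 0.3429 0.0925] rect [0.4628 0.3775] [0.082 0.024] 84.3
top gauge 0.1 0.12 115 med [0.4614 0.3592 0.1092] rect [0.4626 0.3786] [0.069 0.024] 84.4
top gauge 0.125 0.16 31 med [0.4549 0.3682 0.1414] rect [0.4566 0.3716] [0.012 0.026] 44.9
top gauge 0.16 0.2 93 med [0.4629 0.3787 0.1683] rect [0.4629 0.3781] [0.022 0.025] 82.7
top ogauge 0.006 0.2 472 med [0.4563 0.1674 0.1055] rect [0.4669 0.1607] [0.062 0.099] 18.0
top ogauge 0.02 0.033 34 med [0.4467 0.1813 0.0292] rect [0.449  0.1652] [0.085 0.021] 88.4
top ogauge 0.045 0.06 29 med [0.4536 0.1477 0.0486] rect [0.4526 0.1643] [0.006 0.066] 10.6
top ogauge 0.065 0.1 52 med [0.4602 0.1994 0.0935] rect [0.4615 0.1657] [0.024 0.083] 10.5
top ogauge 0.1 0.12 138 med [0.4595 0.1789 0.1089] rect [0.4611 0.167 ] [0.024 0.07 ] 9.8
top ogauge 
[... 865 characters left out ...]
0.085 ] rect [ 0.5397 -0.2419] [0.051 0.016] 10.8
scene gauge 0.006 0.2 1757 med [0.4694 0.3623 0.0701] rect [0.4974 0.3448] [0.137 0.365] 39.9
scene gauge 0.02 0.033 159 med [0.4582 0.3756 0.0283] rect [0.5392 0.3153] [0.111 0.266] 39.9
scene gauge 0.045 0.06 224 med [0.5673 0.3433 0.0531] rect [0.5363 0.3232] [0.104 0.238] 40.5
scene gauge 0.065 0.1 588 med [0.5727 0.335  0.0828] rect [0.491  0.3727] [0.109 0.315] 39.5
scene gauge 0.1 0.12 123 med [0.4606 0.4007 0.1106] rect [0.4598 0.4351] [0.035 0.173] 4.2
scene gauge 0.125 0.16 137 med [0.4556 0.3864 0.1397] rect [0.4491 0.4442] [0.029 0.154] 13.7
scene gauge 0.16 0.2 76 med [0.4627 0.3804 0.1674] rect [0.4644 0.3789] [0.023 0.026] 81.5
```

```bash
cat > goto.py <<'E'
# usage: goto x y z yawdeg(of tool y axis) [leanang about yaw-x, deg]  -> remaining delta in tool frame
import sys,numpy as np
from scipy.spatial.transform import Rotation as Ro
from workcell import r
def target(yaw,lean=0):
    a=np.radians(yaw);y=np.array([np.cos(a),np.sin(a),0]);z=np.array([0,0,-1.]);x=np.cross(y,z)
    R=Ro.from_matrix(np.stack([x,y,z],1))
    gx=np.array([np.sin(a),-np.cos(a),0]) # gauge x axis
    return Ro.from_rotvec(np.radians(lean)*gx)*R
def show(p,yaw,lean=0):
    s=r.sense();o=s['orientation'];R=Ro.from_quat([o[1],o[2],o[3],o[0]])
    T=target(yaw,lean)
    dp=np.asarray(p)-s['position']
    print('t',round(s['time'],2),'pos',s['position'].round(4),'yaw_y',np.degrees(np.arctan2(*R.as_matrix()[[1,0],1])).round(2),'zaxis',R.as_matrix()[:,2].round(3),'q',np.round(s['q'],2),'F',s['contact_force'].round(2),'w',round(s['grip_width'],4))
    print('rot rotvec deg (tool):',np.degrees((R.inv()*T).as_rotvec()).round(2),'shift mm now-axes',(R.inv().apply(dp)*1e3).round(1),'after-rot axes',(T.inv().apply(dp)*1e3).round(1))
if __name__=='__main__':
    a=[float(v) for v in sys.argv[1:]];show(a[:3],a[3],*(a[4:5]))
E
python3 -m jog '[[0,0,0,0,0,-6,1],[0,0,0,0,0,-6,1]]'; python3 goto.py 0.463 0.378 0.231 84.3
```

```text
time: 0.35
position: [0.1529, 0.4759, 0.2311]
orientation: [-0.0, 0.049, 0.999, -0.0]
contact_force: [-0.4, 0.1, 0.4]
grip_width: 0.085
t 0.35 pos [0.1529 0.4759 0.2311] yaw_y 84.42 zaxis [-0. -0. -1.] q [ 1.26  0.21 -0.03  1.32 -0.    1.36] F [-0.35  0.09  0.44] w 0.085
rot rotvec deg (tool): [-0.03 -0.    0.12] shift mm now-axes [-3.182e+02 -6.730e+01  1.000e-01] after-rot axes [-3.183e+02 -6.660e+01  1.000e-01]
```

```bash
python3 -m jog '[[-40,-8,0,0,0,0,1],[-40,-9,0,0,0,0,1],[-40,-8,0,0,0,0,1],[-40,-9,0,0,0,0,1],[-40,-8,0,0,0,0,1],[-40,-9,0,0,0,0,1],[-40,-8,0,0,0,0,1],[-38,-8,0,0,0,0,1],[0,0,0,0,0,0,1],[0,0,0,0,0,0,1]]'; python3 goto.py 0.463 0.378 0.231 84.3
python3 - <<'E'
from workcell import r
import cv2,pickle
s=r.sense();d=r.snapshot('wrist');d['s']=s;cv2.imwrite('pics/w1.png',d['image']);pickle.dump(d,open('w1.pkl','wb'))
E
```

```text
time: 1.35
position: [0.4628, 0.3767, 0.2307]
orientation: [-0.0, 0.051, 0.999, -0.0]
contact_force: [-0.0, -0.4, -0.4]
grip_width: 0.0857
t 1.35 pos [0.4628 0.3767 0.2307] yaw_y 84.11 zaxis [-0.001 -0.001 -1.   ] q [0.68 0.42 0.25 1.4  0.   0.79] F [-0.03 -0.4  -0.38] w 0.0857
rot rotvec deg (tool): [-0.04 -0.05 -0.19] shift mm now-axes [-0.   1.3 -0.3] after-rot axes [-0.   1.3 -0.3]
```

View pics/w1.png

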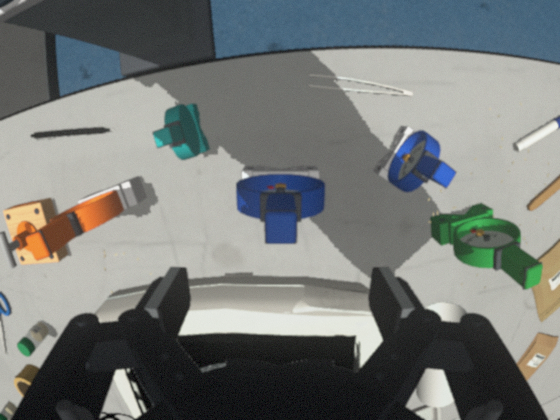

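The wrist view shows the gauge handle centred at (281,230) between the fingertips (180 and 375), with the foot parallel to the jaws. I'll descend and grip.

```bash
python3 -m jog '[[0,1,26,0,0,0,1],[0,0,26,0,0,0,1],[0,0,26,0,0,0,1],[0,0,26,0,0,0,1],[0,0,0,0,0,0,1],[0,0,0,0,0,0,0.5],[0,0,0,0,0,0,0.25],[0,0,0,0,0,0,0.1],[0,0,0,0,0,0,0],[0,0,0,0,0,0,0],[0,0,0,0,0,0,0]]' 60; python3 goto.py 0.463 0.378 0.127 84.3
python3 -m jog '[[0,0,0,0,0,0,0],[0,0,0,0,0,0,0],[0,0,-5,0,0,0,0],[0,0,-15,0,0,0,0],[0,0,0,0,0,0,0],[0,0,0,0,0,0,0]]' 60
python3 goto.py 0.463 0.378 0.127 84.3
python3 - <<'E'
from workcell import r
import cv2,pickle
s=r.sense();d=r.snapshot('wrist');d['s']=s;cv2.imwrite('pics/w2.png',d['image']);pickle.dump(d,open('w2.pkl','wb'))
E
```

```text
time: 2.5
position: [0.4629, 0.3783, 0.1281]
orientation: [0.0, 0.051, 0.999, 0.0]
contact_force: [-1.2, -2.5, 6.1]
grip_width: 0.0215
t 2.5 pos [0.4629 0.3783 0.1281] yaw_y 84.19 zaxis [ 0.001  0.    -1.   ] q [ 0.69  0.45  0.03  1.15 -0.    0.79] F [-1.19 -2.48  6.08] w 0.0215
rot rotvec deg (tool): [ 0.03  0.05 -0.11] shift mm now-axes [-0.1 -0.3  1.1] after-rot axes [-0.1 -0.3  1.1]
time: 3.1
position: [0.4627, 0.3783, 0.1473]
orientation: [0.0, 0.051, 0.999, 0.0]
contact_force: [-0.4, -0.3, -3.3]
grip_width: 0.0213
t 3.1 pos [0.4627 0.3783 0.1473] yaw_y 84.19 zaxis [ 0.  0. -1.] q [0.69 0.44 0.07 1.2  0.   0.79] F [-0.37 -0.25 -3.26] w 0.0213
rot rotvec deg (tool): [ 0.02  0.02 -0.11] shift mm now-axes [-0.3 -0.3 20.3] after-rot axes [-0.3 -0.3 20.3]
```

View pics/w2.png

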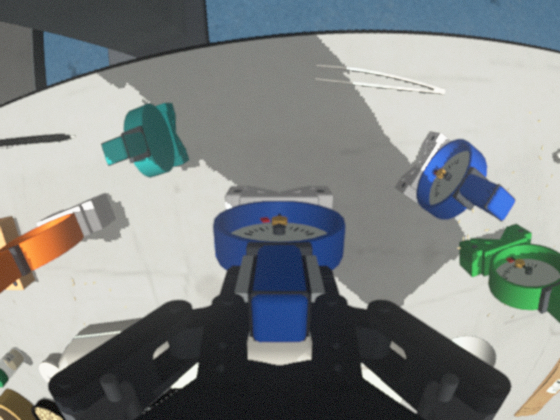

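The gauge is gripped. The red mark at (266,219) is left of the pointer at (281,220), which is the -y side as expected. I'll lift, and refine the ridge's yaw.

```bash
python3 -m jog '[[0,0,-30,0,0,0,0],[0,0,-40,0,0,0,0],[0,0,-40,0,0,0,0],[0,0,-40,0,0,0,0],[0,0,-40,0,0,0,0],[0,0,0,0,0,0,0],[0,0,0,0,0,0,0]]'
python3 - <<'E'
import pickle,cv2,numpy as np
from h import *
d=pickle.load(open('top0.pkl','rb'));P=cloud(d);im=d['image']
g=P[193:240,422:472].reshape(-1,3)
k=(g[:,2]>.07)&(g[:,2]<.1)&(abs(g[:,0]-.54)<.04)&(abs(g[:,1]+.242)<.03)
q=g[k];c=q.mean(0);w,V=np.linalg.eigh(np.cov(q[:,:2].T));v=V[:,1]
print(c,q[:,2].max(),np.degrees(np.arctan2(v[1],v[0])),np.sqrt(w))
k2=(g[:,2]>.02)&(g[:,2]<.033)
for b in np.arange(0,15,1.): # tight bbox fit
    a=np.radians(b);Rm=np.array([[np.cos(a),np.sin(a)],[-np.sin(a),np.cos(a)]]);z=g[k2][:,:2]@Rm.T
    print(b,np.ptp(z,0).round(4),(Rm.T@((z.max(0)+z.min(0))/2)).round(4))
E
python3 goto.py 0.5 0 0.34 98.5
```

```text
time: 3.85
position: [0.463, 0.3785, 0.3368]
orientation: [0.0, 0.051, 0.999, 0.0]
contact_force: [0.6, -0.4, -3.7]
grip_width: 0.0212
[ 0.53917209 -0.24018721  0.08448965] 0.09238241088203124 -172.71452199166708 [0.00398077 0.0145709 ]
0.0 [0.0975 0.0987] [ 0.5396 -0.241 ]
1.0 [0.0965 0.0978] [ 0.5396 -0.2411]
2.0 [0.0955 0.0969] [ 0.5397 -0.2412]
3.0 [0.0945 0.0959] [ 0.5398 -0.2413]
4.0 [0.0937 0.0949] [ 0.5398 -0.2414]
5.0 [0.0928 0.094 ] [ 0.5398 -0.2415]
6.0 [0.0919 0.0931] [ 0.5398 -0.2415]
7.0 [0.091  0.0924] [ 0.5398 -0.2416]
8.0 [0.0912 0.0926] [ 0.5396 -0.2414]
9.0 [0.0922 0.0931] [ 0.5397 -0.2413]
10.0 [0.0933 0.094 ] [ 0.5398 -0.2414]
11.0 [0.0946 0.0951] [ 0.5399 -0.2414]
12.0 [0.0958 0.0961] [ 0.54   -0.2415]
13.0 [0.0969 0.0971] [ 0.5401 -0.2415]
14.0 [0.0981 0.0981] [ 0.5401 -0.2414]
t 3.85 pos [0.463  0.3785 0.3368] yaw_y 84.19 zaxis [ 0.  0. -1.] q [0.69 0.46 0.58 1.69 0.   0.79] F [ 0.58 -0.39 -3.72] w 0.0212
rot rotvec deg (tool): [ 1.000e-02  2.000e-02 -1.431e+01] shift mm now-axes [ -75.1 -372.8   -3.3] after-rot axes [  19.3 -379.8   -3.2]
```

```bash
python3 -m jog '[[0,0,0,0,0,-5,0],[0,0,0,0,0,-5,0],[0,0,0,0,0,-3,0],[0,0,0,0,0,0,0],[0,0,0,0,0,0,0]]'; python3 goto.py 0.54 -0.2415 0.337 97.3
```

```text
time: 4.35
position: [0.4623, 0.3779, 0.3359]
orientation: [-0.001, -0.062, 0.998, -0.001]
contact_force: [-0.3, -0.6, -1.8]
grip_width: 0.0214
t 4.35 pos [0.4623 0.3779 0.3359] yaw_y 97.09 zaxis [-0.002 -0.001 -1.   ] q [ 0.69  0.46  0.58  1.69 -0.    0.56] F [-0.27 -0.59 -1.84] w 0.0214
rot rotvec deg (tool): [-0.07 -0.11 -0.21] shift mm now-axes [-6.000e-01 -6.243e+02 -3.000e-01] after-rot axes [   1.6 -624.3   -1.1]
```

```bash
python3 -m jog '[[0,-20,0,0,0,0,0],[0,-35,0,0,0,0,0],[0,-40,0,0,0,0,0],[0,-40,0,0,0,0,0],[0,-40,0,0,0,0,0],[0,-40,0,0,0,0,0],[0,-40,0,0,0,0,0],[0,-40,0,0,0,0,0]]';python3 -m jog '[[0,-40,0,0,0,0,0],[0,-40,0,0,0,0,0],[0,-40,0,0,0,0,0],[0,-40,0,0,0,0,0],[0,-40,0,0,0,0,0],[0,-40,0,0,0,0,0],[0,-35,0,0,0,0,0],[0,-25,0,0,0,0,0],[0,0,0,0,0,0,0],[0,0,0,0,0,0,0]]'; python3 goto.py 0.54 -0.2415 0.337 97.3
```

```text
time: 5.15
position: [0.4992, 0.0839, 0.3368]
orientation: [-0.0, -0.062, 0.998, -0.0]
contact_force: [0.6, 0.5, -2.4]
grip_width: 0.0215
time: 6.15
position: [0.5369, -0.2124, 0.3365]
orientation: [-0.001, -0.062, 0.998, 0.0]
contact_force: [-0.3, -0.1, -2.1]
grip_width: 0.0213
t 6.15 pos [ 0.5369 -0.2124  0.3365] yaw_y 97.07 zaxis [-0.001  0.001 -1.   ] q [-0.38  0.41  0.5   1.66  0.   -0.5 ] F [-0.32 -0.05 -2.14] w 0.0213
rot rotvec deg (tool): [ 0.04 -0.06 -0.23] shift mm now-axes [  0.5 -29.2  -0.5] after-rot axes [  0.6 -29.2  -0.5]
```

```bash
python3 -m jog '[[0,-15,0,0,0,0,0],[0,-14,0,0,0,0,0],[0,0,30,0,0,0,0],[0,0,40,0,0,0,0],[0,0,30,0,0,0,0],[0,0,11,0,0,0,0],[0,0,0,0,0,0,0],[0,0,0,0,0,0,0],[0,0,0,0,0,0,0]]'; python3 goto.py 0.54 -0.2415 0.225 97.3
python3 - <<'E'
from workcell import r
import cv2,pickle
s=r.sense()
for n in('wrist','top','scene'):
    d=r.snapshot(n);d['s']=s;pickle.dump(d,open(n+'3.pkl','wb'));cv2.imwrite(f'pics/{n}3.png',d['image'])
E
```

```text
time: 7.05
position: [0.5416, -0.2413, 0.2281]
orientation: [0.001, -0.063, 0.998, -0.001]
contact_force: [-0.7, -0.1, -2.3]
grip_width: 0.0213
t 7.05 pos [ 0.5416 -0.2413  0.2281] yaw_y 97.19 zaxis [ 0.002 -0.001 -1.   ] q [-0.42  0.41  0.23  1.39 -0.   -0.54] F [-0.74 -0.12 -2.29] w 0.0213
rot rotvec deg (tool): [-0.08  0.13 -0.11] shift mm now-axes [1.6 0.  3.1] after-rot axes [1.6 0.  3.1]
```

View pics/wrist3.png

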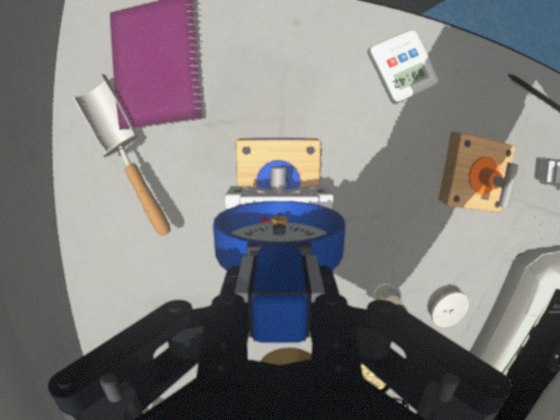

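View pics/scene3.png

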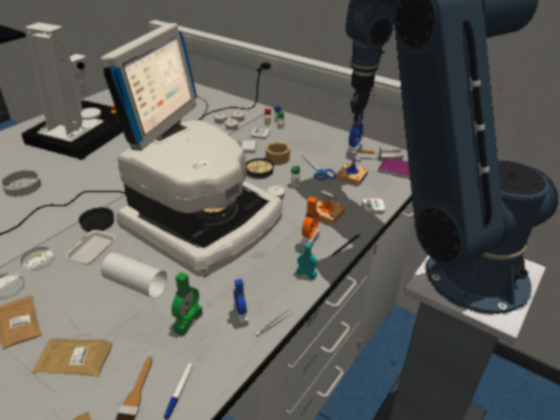

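In the wrist view the ridge end is centred at about (279,175) and the foot spans 228–331, so they are aligned across. I'll descend gently.

```bash
python3 -m jog '[[0,0,10,0,0,0,0],[0,0,8,0,0,0,0],[0,0,6,0,0,0,0],[0,0,4,0,0,0,0],[0,0,0,0,0,0,0],[0,0,0,0,0,0,0]]'; python3 goto.py 0.54 -0.2415 0.195 97.3
python3 - <<'E'
from workcell import r
import cv2,pickle
s=r.sense()
d=r.snapshot('wrist');cv2.imwrite('pics/w4.png',cv2.resize(d['image'][120:300,180:380],None,fx=4,fy=3.3,interpolation=2))
E
```

```text
time: 7.8
position: [0.5407, -0.2409, 0.1984]
orientation: [0.0, -0.063, 0.998, -0.0]
contact_force: [-0.0, 0.1, -2.5]
grip_width: 0.0212
t 7.8 pos [ 0.5407 -0.2409  0.1984] yaw_y 97.19 zaxis [ 0. -0. -1.] q [-0.42  0.41  0.16  1.32  0.   -0.54] F [-0.04  0.14 -2.51] w 0.0212
rot rotvec deg (tool): [-0.    0.   -0.11] shift mm now-axes [ 0.8 -0.5  3.4] after-rot axes [ 0.8 -0.5  3.4]
```

View pics/w4.png

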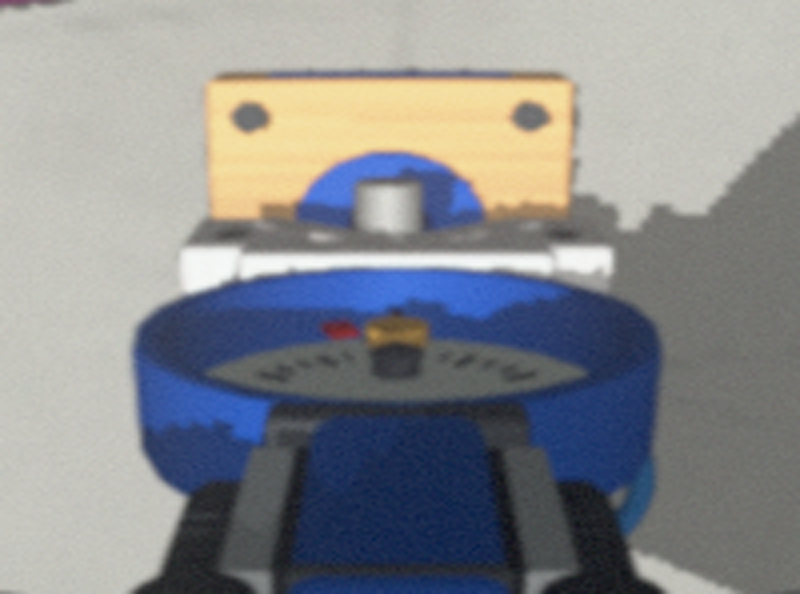

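```bash
python3 -m jog '[[0.8,-0.7,1.5,0,0,0,0],[0,0,0,0,0,0,0],[0,0,0,0,0,0,0]]'; python3 -m jog '[[0,0,1.5,0,0,0,0],[0,0,0,0,0,0,0],[0,0,0,0,0,0,0]]';python3 -m jog '[[0,0,1.5,0,0,0,0],[0,0,0,0,0,0,0],[0,0,0,0,0,0,0]]'; python3 -m jog '[[0,0,1.5,0,0,0,0],[0,0,0,0,0,0,0],[0,0,0,0,0,0,0]]'
```

```text
time: 8.15
position: [0.54, -0.2417, 0.1969]
orientation: [0.0, -0.063, 0.998, -0.0]
contact_force: [-0.5, -0.1, -2.9]
grip_width: 0.021
time: 8.45
position: [0.5401, -0.2417, 0.1953]
orientation: [0.0, -0.063, 0.998, -0.0]
contact_force: [0.8, 0.1, -2.2]
grip_width: 0.0211
time: 8.75
position: [0.5401, -0.2417, 0.1939]
orientation: [0.0, -0.063, 0.998, -0.0]
contact_force: [0.3, -1.1, -0.3]
grip_width: 0.0214
time: 9.05
position: [0.5401, -0.2417, 0.1924]
orientation: [0.0, -0.063, 0.998, -0.0]
contact_force: [-0.4, -0.2, 0.1]
grip_width: 0.0213
```

```bash
python3 -m jog '[[0,0,1.5,0,0,0,0],[0,0,1.5,0,0,0,0],[0,0,0,0,0,0,0],[0,0,0,0,0,0,0],[0,0,0,0,0,0,0],[0,0,0,0,0,0,0]]'
python3 - <<'E'
from workcell import r
import cv2,pickle
s=r.sense();d=r.snapshot('wrist');d['s']=s;pickle.dump(d,open('w5.pkl','wb'));cv2.imwrite('pics/w5.png',cv2.resize(d['image'][120:300,180:380],None,fx=4,fy=3.3,interpolation=2))
print(s['contact_force'],s['ft_torque'])
E
```

```text
time: 9.65
position: [0.5401, -0.2417, 0.1894]
orientation: [0.0, -0.063, 0.998, -0.0]
contact_force: [1.1, -0.2, 1.5]
grip_width: 0.0212
[ 1.12114259 -0.23177239  1.48716627] [-0.36600046 -0.1834003   0.02638595]
```

View pics/w5.png

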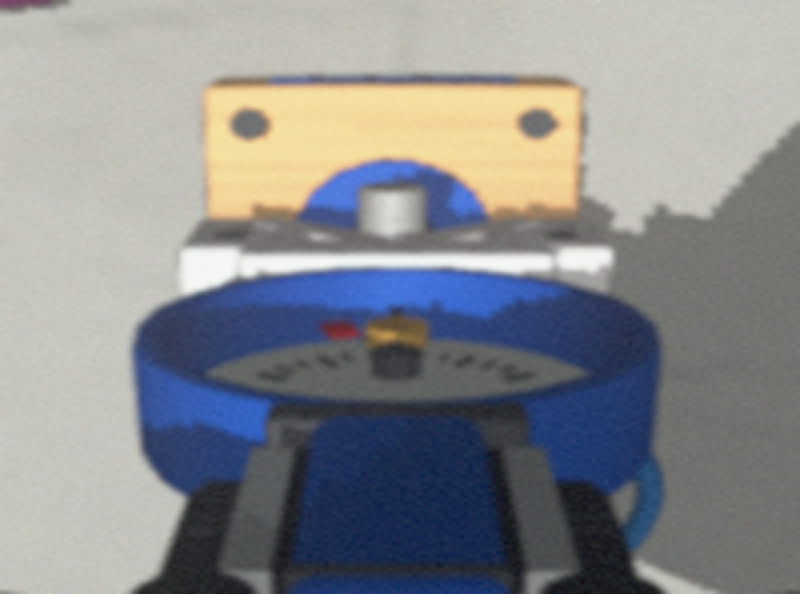

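```bash
python3 -m jog '[[0,-3,0.04,-1.5,0,0,0],[0,-3,0.04,-1.5,0,0,0],[0,-3,0.04,-1.5,0,0,0],[0,-3,0.04,-1.5,0,0,0],[0,-3,0.04,-1.5,0,0,0],[0,0,0,0,0,0,0],[0,0,0,0,0,0,0]]';python3 -m jog '[[0,-3,0.04,-1.5,0,0,0],[0,-3,0.04,-1.5,0,0,0],[0,-3,0.04,-1.5,0,0,0],[0,-3,0.04,-1.5,0,0,0],[0,-3,0.04,-1.5,0,0,0],[0,0,0,0,0,0,0],[0,0,0,0,0,0,0],[0,0,0,0,0,0,0],[0,0,0,0,0,0,0],[0,0,0,0,0,0,0]]'
cat > look.py <<'E'
import sys,numpy as np,cv2,pickle
from scipy.spatial.transform import Rotation as Ro
from workcell import r
n=sys.argv[1]
s=r.sense();d=r.snapshot('wrist');d['s']=s;pickle.dump(d,open(n+'.pkl','wb'))
cv2.imwrite(f'pics/{n}.png',cv2.resize(d['image'][170:270,205:355],None,fx=5,fy=5,interpolation=2))
o=s['orientation'];R=Ro.from_quat([o[1],o[2],o[3],o[0]]).as_matrix()
y=R[:,1];lean=np.arcsin(-y[2]);n115=s['position']+R@[0,0,.115]
print('lean',lean.round(4),'notch est',n115.round(4),'F',s['contact_force'].round(2),'T',s['ft_torque'].round(2),'w',s['grip_width'],'t',s['time'])
h=d['image'].shape[0];f=h/2/np.tan(np.radians(d['vfov']/2))
hsv=cv2.cvtColor(d['image'],cv2.COLOR_BGR2HSV)
m=((hsv[...,0]<6)|(hsv[...,0]>172))&(hsv[...,1]>140)&(hsv[...,2]>60);m[:200]=0;m[250:]=0;m[:,:215]=0;m[:,345:]=0
v,u=np.nonzero(m);print('red px',len(u),u.mean() if len(u) else None,v.mean() if len(v) else None)
def ray(u,v):
    a,b=u-d['cx'],v-d['cy'];rr=np.hypot(a,b);th=rr/f
    c=np.array([a/rr*np.sin(th),b/rr*np.sin(th),np.cos(th)]);return d['hand_eye'][:3,:3]@c,d['hand_eye'][:3,3]
# dial plane in tool frame: tool x = depth D toward camera; pivot at tool z = 0.115-0.063=0.052
def ang(u,v,D):
    dr,o=ray(u,v);t=(D-o[0])/dr[0];p=o+t*dr;return p[1]*1e3,(p[2]-.052)*1e3,np.arctan2(-p[1],p[2]-.052)
if len(u):
    for D in (.006,.009,.012):print(D,'mark y,z(mm),ang',np.round(ang(u.mean(),v.mean(),D),3))
if len(sys.argv)>3:
    for D in (.006,.009,.012):print(D,'pt',np.round(ang(float(sys.argv[2]),float(sys.argv[3]),D),3))
E
python3 look.py w6
```

```text
time: 10.4
position: [0.5419, -0.2571, 0.188]
orientation: [-0.004, -0.062, 0.996, 0.065]
contact_force: [0.3, -4.2, 2.3]
grip_width: 0.0212
time: 11.4
position: [0.5437, -0.2711, 0.1857]
orientation: [-0.008, -0.062, 0.99, 0.13]
contact_force: [-0.5, -5.4, 1.9]
grip_width: 0.0214
lean -0.2608 notch est [ 0.54   -0.2417  0.0746] F [-0.47 -5.4   1.87] T [-1.84 -0.02  0.08] w 0.02138157639187768 t 11.4
red px 10 262.7 219.8
0.006 mark y,z(mm),ang [-10.485  10.157   0.801]
0.009 mark y,z(mm),ang [-10.032   1.638   1.409]
0.012 mark y,z(mm),ang [-9.578 -6.88   2.194]
```

View pics/w6.png

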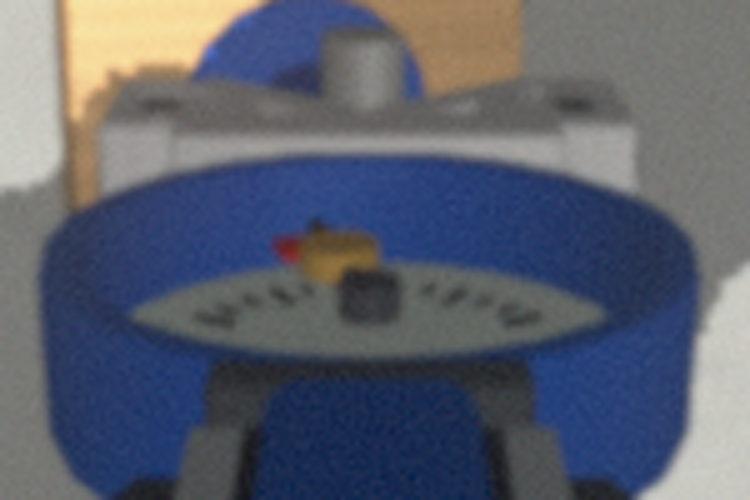

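```bash
cat > mk.py <<'E'
import pickle,numpy as np,cv2,sys
from scipy.optimize import brentq
def ray(d,u,v):
    f=210/np.tan(np.radians(d['vfov']/2));a,b=u-d['cx'],v-d['cy'];rr=np.hypot(a,b);th=rr/f
    c=np.array([a/rr*np.sin(th),b/rr*np.sin(th),np.cos(th)]);return d['hand_eye'][:3,:3]@c,d['hand_eye'][:3,3]
def sol(d,u,v,pz=.052):
    # point at 31mm from pivot (y,z); solve angle m: ray reaches z=pz+31cos m with y=-31 sin m
    dr,o=ray(d,u,v)
    def g(m):
        t=(pz+.031*np.cos(m)-o[2])/dr[2];return (o+t*dr)[1]+.031*np.sin(m)
    m=brentq(g,-.9,.9);t=(pz+.031*np.cos(m)-o[2])/dr[2];return m,(o+t*dr)*1e3
if __name__=='__main__':
  for n in ('w2','wrist3','w5','w6'):
    d=pickle.load(open(n+'.pkl','rb'));im=d['image'].astype(float)
    b,g,rr=im[...,0],im[...,1],im[...,2]
    w=np.clip(rr-1.6*np.maximum(b,g),0,None);W=np.zeros_like(w);W[212:228,250:276]=w[212:228,250:276]
    if W.sum()==0: continue
    col=W.sum(0);v,u=np.mgrid[:420,:560]
    U=(W*u).sum()/W.sum();V=(W*v).sum()/W.sum()
    print(n,U.round(2),V.round(2),'cols',[(i,int(c)) for i,c in enumerate(col) if c>0],[np.round(sol(d,U,V,p),3) if 0 else round(sol(d,U,V,p)[0],3) for p in(.052,.055,.057)],sol(d,U,V)[1].round(1))
  print('tip w6',[round(sol(d,268.4,214.4,p)[0],3) for p in(.052,.055,.057)],sol(d,268.4,214.4)[1])
  d=pickle.load(open('w5.pkl','rb'));print('tip w5',sol(d,279.3,215))
E
python3 mk.py
```

```text
w2 265.03 219.9 cols [(262, 44), (263, 122), (264, 133), (265, 159), (266, 148), (267, 130), (268, 43)] [0.323, 0.328, 0.331] [-0.8 -9.8 81.4]
wrist3 264.98 219.96 cols [(262, 25), (263, 81), (264, 99), (265, 104), (266, 95), (267, 81), (268, 23)] [0.321, 0.326, 0.329] [-1.  -9.8 81.4]
w5 264.95 220.02 cols [(262, 32), (263, 78), (264, 96), (265, 106), (266, 101), (267, 86), (268, 16)] [0.322, 0.326, 0.33] [-1.  -9.8 81.4]
w6 262.8 219.78 cols [(261, 25), (262, 103), (263, 139), (264, 84)] [0.377, 0.382, 0.386] [ -0.6 -11.4  80.8]
tip w6 [0.239, 0.242, 0.244] [ 3.14045394 -7.32938088 82.12109188]
tip w5 (-0.021701307425388873, array([ 2.32910345,  0.67268773, 82.99270061]))
```

```bash
python3 -m jog '[[0,-3.4,0.05,-1.6,0,0,0],[0,-3.4,0.05,-1.6,0,0,0],[0,-3.4,0.05,-1.6,0,0,0],[0,0,0,0,0,0,0],[0,0,0,0,0,0,0],[0,0,0,0,0,0,0],[0,0,0,0,0,0,0],[0,0,0,0,0,0,0],[0,0,0,0,0,0,0],[0,0,0,0,0,0,0]]'
python3 look.py w7
```

```text
time: 12.45
position: [0.5449, -0.2806, 0.1827]
orientation: [-0.011, -0.062, 0.983, 0.171]
contact_force: [-0.2, -4.7, 1.4]
grip_width: 0.0214
lean -0.3447 notch est [ 0.5401 -0.2421  0.0745] F [-0.22 -4.74  1.42] T [-1.63  0.02  0.03] w 0.02140742176323848 t 12.45
red px 2 261.5 219.0
0.006 mark y,z(mm),ang [-11.4    11.824   0.767]
0.009 mark y,z(mm),ang [-10.909   3.237   1.282]
0.012 mark y,z(mm),ang [-10.419  -5.35    2.045]
```

View pics/w7.png

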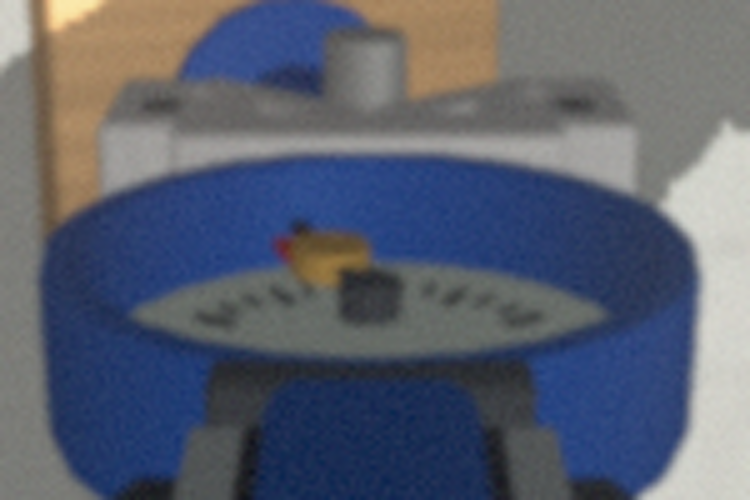

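```bash
python3 -m jog '[[0,0,0,0,0,0,0],[0,0,0,0,0,0,0],[0,0,0,0,0,0,0],[0,0,0,0,0,0,0],[0,0,0,0,0,0,0]]'; python3 look.py w8 | head -1
python3 - <<'E'
from workcell import r
import cv2,numpy as np
a=r.snapshot('top')['image'][170:290,360:500];b=r.snapshot('scene')['image'][90:210,300:440]
w=r.snapshot('wrist')['image'][200:240,240:310]
cv2.imwrite('pics/f.png',np.hstack([cv2.resize(a,(400,343)),cv2.resize(b,(400,343))]));cv2.imwrite('pics/f2.png',cv2.resize(w,None,fx=10,fy=10,interpolation=2))
E
```

```text
time: 13.0
position: [0.5449, -0.2806, 0.1827]
orientation: [-0.011, -0.062, 0.983, 0.171]
contact_force: [-0.4, -5.0, 2.0]
grip_width: 0.0212
lean -0.3447 notch est [ 0.5401 -0.2421  0.0745] F [-0.44 -4.96  1.95] T [-1.6   0.03  0.04] w 0.0212005951902079 t 13.0
```

View pics/f.png

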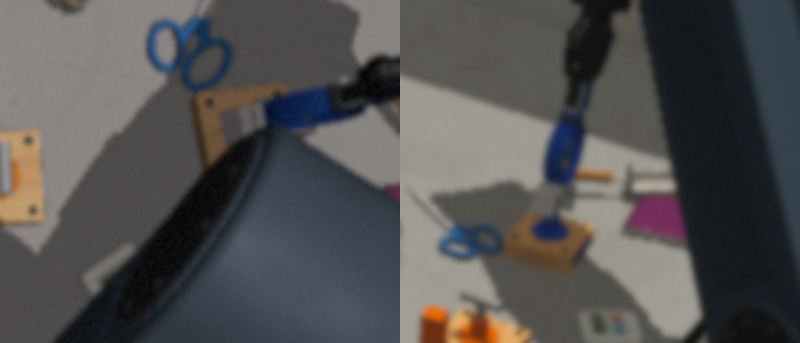

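View pics/f2.png

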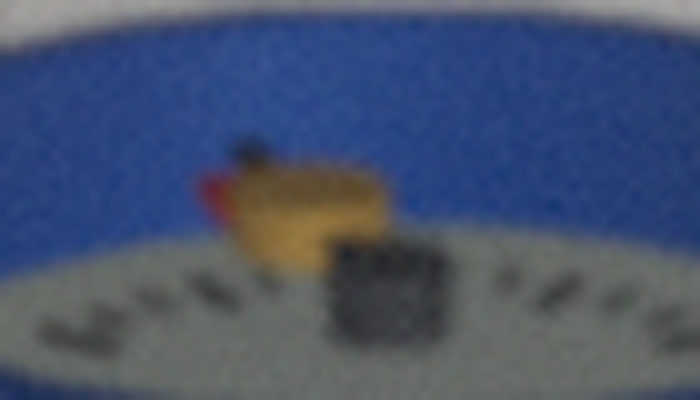

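The tip is at column 264.8 and the red mark's centre at 265.0. The pointer is at rest and the gauge is seated on the ridge, so I'll hand the job in.

```bash
python3 -c "
from workcell import r
print(r.sign_off())"
```

```text
the job is handed in; nothing more can be done
None
```

I gripped the larger blue gauge by its handle and carried it high over the orange gauge and block. I set it upright on the blue stud's ridge, pressed down, then rocked it about the ridge until the pointer sat on the red mark. It was handed in at about 13 s, still gripped at 60 N; no verdict was reported.

**Last checks:**
- **Pointer:** the tip was at pixel column 264.8. The red mark's centre is at 265.0, measured before the rocking, because the brass bob now partly hides the mark. That puts the tip about 0.2 mm off the mark sideways. The needle seems to stand about 3–4 mm in front of the dial face, which I could not measure well. If the 3 mm limit counts that gap, it could matter.
- **Lean:** 0.345 rad, with no pointer movement seen between the last two looks.
- **Notch and stud:** I worked out the notch position from the arm's pose. It came out within about 1 mm of where I had measured the ridge, at 74.5 mm up, so the stud is about 5.5 mm down. The vertical force, about 4–4.5 N, agrees with that.
- **Side force:** about 5 N remained sideways on the ridge. The gauge bears mostly on one flank of the notch but is still seated on both.
- **Bystanders:** nothing touched them that I saw, but in the last pictures the arm partly hides the timer, and I did not measure the bystanders' positions again.

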